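# Bed a sink waste tube in the V-blocks and clamp it for sawing

## Robot

A 6-joint arm with a two-finger parallel gripper is mounted at the origin on a cart in front of the work surface, level with it; the furniture and walls round the work are solid. World frame = base frame: x ahead of the robot, y to its left, z up, the work surface at z = 0. Lengths are in m, angles in rad, forces in N, time in s.
With the tool pointing down it reaches from about 0.3 to 0.775 m from the base axis. Payload 14.6 kg.
Tool frame: the origin (TCP) lies at the very end of the fingers, on their centre line; the grasp point (between the pads) lies 19 mm behind it; z points along the fingers, y is the line along which they close (so a half turn about z gives the same grasp; the last joint's range is limited). The gripper opens to 94 mm and grips with 3 to 60 N. Pads are 16 mm wide; open, the fingers measure 119 mm over their backs; the gripper's body (75 mm by 177 mm) begins 78 mm behind the grasp point.
Start: joints at [1.096, 0.3, 1.521, -0, 1.321, -0.067], TCP at [0.218, 0.505, 0.18] pointing down, gripper open.
Joint ranges: [-3.03, 3.03], [-0.79, 2.21], [0.23, 2.52], [-1.04, 4.18], [0, 3.07], [-2.55, 2.55]. Speed limits (rad/s): [2.22, 2.22, 2.57, 3.14, 3.14, 3.14].

## Interface

Orientations are given as [roll, pitch, yaw] about the fixed x, y, z axes, in that order (R = Rz(yaw) Ry(pitch) Rx(roll)).
In Python, from station import * gives the robot as it stands.
- The arm moves only by the tool jog_arm, never from a script. Its argument "rows" is a list of rows, each a list of 3 entries, a list of its own where there are three numbers: the shift along the tool's x, y, z in m, then the turn about the tool's z in degrees, then the finger opening in m, from 0 to 0.094. A call has 1 to 12 rows; each row shifts and turns the commanded pose from where the row before left it, along the tool's axes as they then stand; what a row does not reach is not made up. A row lasts 1/12 s, in which the tool goes at most 41.7 mm and 7.16 degrees, less where a joint would pass 70% of its speed; a pose out of reach is approached as far as the arm can. A call is refused whole if a number of a shift passes 0.0417 or a number of a turn 7.16, either way. A call with a gripper value outside its range is refused whole. The fingers move at their own pace and stop on an object; "squeeze" is the grip in N (left out, the last holds). Time passes only in rows, so rows that do not move let the fingers close. It gives the time, the measured TCP pose, the force, the opening and the grip force at its end, in the units of the state.
- get_obs(): the state, without advancing time (a new reading comes with each control period).
- camera(name): name is "scene" or "side" or "wrist"; returns a dict with "image" (400x640x3 uint8, red, green, blue), "range_z" (400x640 float32, m along the optical axis (not along the pixel's ray), 0 where there is no reading), "K" (3x3 intrinsics, pixels), "world_from_camera" (4x4, takes a point from camera to world coordinates); the wrist camera has in their place "T_tool_cam" (4x4, takes a point from camera to tool coordinates, whose origin is the TCP and whose axes are the flange's). Camera axes: x right, y up, looking along -z (the intrinsics and any distortion apply to the point x, -y, -z); pixel columns grow to the right and rows downward; lengths in m; the calibration is good to about 2 mm. A picture is of the moment at which its call begins: read the wrist's pose just before it.
- hand_in(): hands the job in; it is judged then, once.
Trained networks look in a picture, given as the dict that the camera call returned (one of the last four; its "shot" number tells which), for a name from the list of things; names that differ only in an ending like _2 or _b are one class to them, and where a whole thing is asked for, a point or a joint stands for the part that bears it (a point fixed in the world has none). Each returns a list of dicts, best first, with "p" (0 to 1); they miss things now and then, are a little off and sometimes report something else, mostly with a low value. They report only what shows in the picture. A call takes as long as a camera call.
- search_frame(label, picture): "at" ([column, row] as shares, 0 to 1, of the picture: columns of its width, rows of its height, amid what is visible of it).
- spot_point(label, picture): "at" ([column, row] as shares, 0 to 1, of the picture: columns of its width, rows of its height: a listed point, or the origin of a listed thing).
The state is a dict: "time_s": time; "qpos": joint angles; "joint_vel": joint speeds; "tau": joint torques, N m; "ee_pos": TCP position; "eef_rot": TCP orientation; "force": force on the tool from outside, world axes, zero at the start; "moment": the same for the moment, N m; "grip_width": finger opening in m; "grip_force": force on a finger pad.
Only numpy, scipy, OpenCV 4.12 (cv2) and the standard library are available. Lean on these libraries where they do the work, as an engineer would, in place of code of your own. Each camera call takes 0.05 s, during which the arm holds its last target. There are 200 camera calls.

## Task

Get the new sink waste tube ready for sawing to length: lay it in the two V-blocks of the cutting jig so that it beds down in both, slide it along them, under the raised clamp jaw, until its end butts against the jig's length stop, then push the jaw down until it grips the tube firmly and stays. The tube is thin-walled and the stop is only locked by a thumbscrew, so feel your way: no dropping, knocking or hard shoving, and leave the tape and the salt shaker where they stand.

Things in the scene. Friction and masses are not known exactly. Their poses are not given: they have to be found in the camera images.
- tube_center (a point): Chromed waste tube: plain, straight, thin-walled, round, 38 mm outside diameter, 240 mm long, both ends open and alike, 0.18 to 0.35 kg; lies on the worktop at the start, free to roll. The point is on its axis, half-way along; its y axis runs along the tube.
- tube_end_a (a point): Centre of the tube's end at its own -y, 120 mm from its middle, in the plane of the end.
- tube_end_b (a point): Centre of the tube's other end (+y), 120 mm from its middle, in the plane of the end.
- v_axis (a point): Cutting jig, fixed: plywood base 130 mm (x) by 284 mm (y), its top 18 mm above the worktop, with two aluminium V-blocks in line. The point is half-way along the base on the axis of a bedded tube, 56 mm above the worktop; y runs along that axis away from the stop, z up. All y below are on this axis. Fingers can hold the tube between the blocks, y -24 to +98 mm, as it slides.
- near_block (a point): Point of the bedded tube's axis over the middle of the V-block at the stop end (y -76 to -24 mm). Both V's: 90 degrees, open upward, bottom line 27 mm below the axis, top edges 4 mm below it and 46 mm apart; block 64 mm wide. The raised jaw covers y -75 to -49 mm: laid in with its middle at y +76 to +88 mm, the tube rests in both blocks and clears the jaw.
- far_block (a point): Point of the bedded tube's axis over the middle of the other V-block (y +98 to +132 mm), of the same section.
- stop_rail (a point): Length stop at the -y end of the jig: an upright steel plate 44 mm wide, facing +y, on a rail with a thumbscrew. Its face is locked somewhere from y -84 to -104 mm; this point is the middle of that range, NOT the face, whose place is not measured: slide the tube up to it and feel. More than 18 N would dent the tube's end.
- clamp_bar: Upright steel bar of the clamp, fixed to the jig 46 mm from the tube axis on the jig's +x side, at y -62 mm; top 174 mm above the worktop; carries the jaw. Origin at its foot, z up.
- jaw_top (a point): Where to push the jaw: steel button, 21 mm across, on top of the black jaw arm (22 mm wide), over the tube axis at y -62 mm. The rubber pad is 27 mm below: the point is 102 mm above the worktop when the pad meets a bedded tube, 12 to 30 mm higher at first. It slides straight down at about 6 N and its jam plate holds it there. 15 to 25 N in all make it grip with 8 N for good; over 30 N crush the tube.
- masking_tape: Roll of masking tape lying flat, 104 mm across, 25 mm high; bystander. Origin at the centre of its underside.
- shaker: Glass salt shaker, 47 mm across, 112 mm high, on the robot's side of the jig; bystander. Origin at the centre of its underside.

How it is judged:
By the outcome, as a careful person would: the job done as asked, in the order asked, and still so for the second after the job is handed in, with the robot touching nothing.
It also fails if it takes over 51 s, if anything falls off the work surface, if the arm or the gripper's body presses on something with over 40 N, if the wrist force passes 120 N, or if a joint passes its speed limit or range.

## Working session

There is one attempt and no reset: what is moved stays moved. The work goes in short steps, Python scripts to look and compute and a tool call to move; the robot and the scene stay as the last step left them, time stands still between calls to the robot, and variables do not carry over. Pictures are saved under pics/ and viewed, at most 10 in all, crops included, and the job is handed in when it is done.

Besides the shell and the picture viewer there is one more tool, called after "Request:" as name(argument=value, ...), one argument or row to a line, values as JSON. jog_arm: Moves the arm, as the interface text tells. Its arguments: {"type":"object","properties":{"rows":{"type":"array","items":{"type":"array"}},"squeeze":{"type":"number"}},"required":["rows"]}

```bash
mkdir -p pics; ls
cat > h.py <<'E'
from station import *
import numpy as np, cv2
def W(c,uv,z=None,rng=None):
    # uv pixel -> world, by depth or at world height z
    K=np.array(c["K"]);T=np.array(c["world_from_camera"])
    u,v=uv; r=np.array([(u-K[0,2])/K[0,0],-(v-K[1,2])/K[1,1],-1.0])
    d=T[:3,:3]@r
    if z is not None: s=(z-T[2,3])/d[2]
    else:
        p=c["range_z"][max(0,int(v)-1):int(v)+2,max(0,int(u)-1):int(u)+2]; p=p[p>0]; s=np.median(p) if len(p) else np.nan
    return T[:3,3]+s*d
E
python3 - <<'E'
from h import *
o=get_obs();print(o["time_s"],o["ee_pos"],o["eef_rot"],o["force"])
ims=[]
Z=dict(tube_center=.019,tube_end_a=.019,v_axis=.056,near_block=.056,far_block=.056,stop_rail=.056,jaw_top=None,clamp_bar=.018,masking_tape=0,shaker=0)
for n in ["scene","side"]:
    c=camera(n);print(n,sorted(c.keys()),np.array(c["K"]).round(1).tolist(),np.array(c["world_from_camera"]).round(3).tolist(),c.get("distortion"))
    cv2.imwrite(f"pics/{n}0.png",c["image"][:,:,::-1])
    np.savez(f"{n}0.npz",**{k:v for k,v in c.items() if k!="shot"})
    for l,z in Z.items():
        for d in spot_point(l,c)[:3]:
            uv=np.array(d["at"])*[640,400]
            print(l,round(d["p"],2),uv.round(),"plane",None if z is None else W(c,uv,z).round(3),"depth",W(c,uv).round(3))
E
```

```text
pics
0.0 [0.21798186 0.50463201 0.17955436] [-3.14040581e+00 -7.13597237e-05  2.73381201e+00] [ 0.13298933 -0.32744555  0.06878752]
scene ['K', 'image', 'range_z', 'shot', 'world_from_camera'] [[473.8, 0.0, 324.6], [0.0, 473.8, 194.2], [0.0, 0.0, 1.0]] [[0.836, 0.347, -0.425, -0.159], [-0.548, 0.543, -0.636, -0.894], [0.01, 0.765, 0.644, 1.105], [0.0, 0.0, 0.0, 1.0]] None
tube_center 0.84 [294. 175.] plane [0.523 0.334 0.019] depth [0.513 0.315 0.036]
tube_end_a 0.84 [280. 163.] plane [0.517 0.426 0.019] depth [0.505 0.404 0.038]
tube_end_a 0.8 [319. 191.] plane [0.55  0.205 0.019] depth [0.551 0.206 0.018]
v_axis 0.72 [385. 251.] plane [ 0.541 -0.178  0.056] depth [ 0.567 -0.151  0.016]
near_block 0.94 [396. 260.] plane [ 0.545 -0.226  0.056] depth [ 0.555 -0.216  0.041]
far_block 0.6 [354. 230.] plane [ 0.514 -0.057  0.056] depth [ 0.55  -0.012 -0.   ]
far_block 0.18 [334. 224.] plane [0.477 0.003 0.056] depth [0.497 0.032 0.023]
stop_rail 0.92 [409. 271.] plane [ 0.549 -0.277  0.056] depth [ 0.538 -0.287  0.072]
jaw_top 0.56 [401. 244.] plane None depth [ 0.546 -0.234  0.13 ]
clam
[... 848 characters left out ...]
 0.544 -0.218  0.056] depth [ 0.55  -0.204  0.037]
near_block 0.6 [328. 197.] plane [0.541 0.151 0.056] depth [0.554 0.205 0.011]
far_block 0.7 [337. 241.] plane [ 0.515 -0.058  0.056] depth [ 0.529 -0.007  0.002]
far_block 0.62 [378. 292.] plane [ 0.572 -0.259  0.056] depth [ 0.562 -0.279  0.086]
far_block 0.57 [331. 228.] plane [0.512 0.002 0.056] depth [ 0.527  0.06  -0.001]
stop_rail 0.81 [371. 300.] plane [ 0.547 -0.276  0.056] depth [ 0.543 -0.287  0.071]
jaw_top 0.82 [367. 267.] plane None depth [ 0.547 -0.234  0.131]
clamp_bar 0.86 [379. 292.] plane [ 0.587 -0.231  0.018] depth [ 0.565 -0.279  0.087]
masking_tape 0.87 [328. 226.] plane [0.52  0.072 0.   ] depth [ 0.52   0.074 -0.002]
```

Run:
```python
import cv2
a=cv2.imread("pics/scene0.png")[110:330,220:480];b=cv2.imread("pics/side0.png")[120:340,250:450]
cv2.imwrite("pics/sc.png",cv2.resize(a,None,fx=2.6,fy=2.6,interpolation=cv2.INTER_CUBIC))
cv2.imwrite("pics/sd.png",cv2.resize(b,None,fx=2.6,fy=2.6,interpolation=cv2.INTER_CUBIC))
```

```text
(no output)
```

View pics/sc.png

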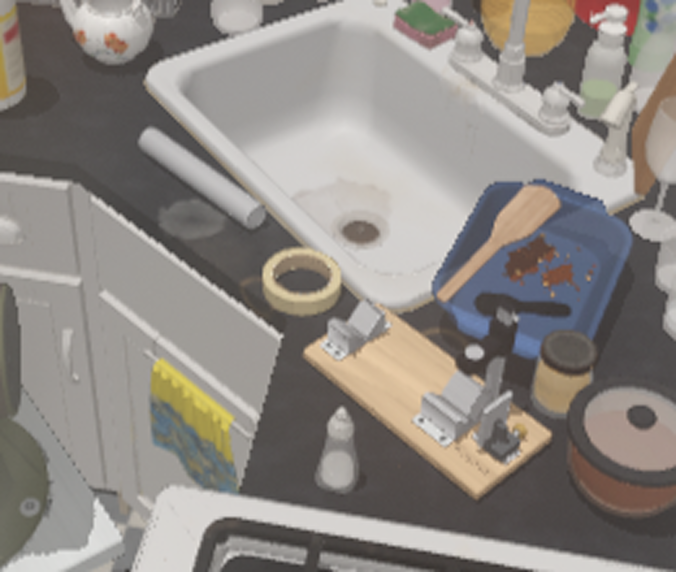

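View pics/sd.png

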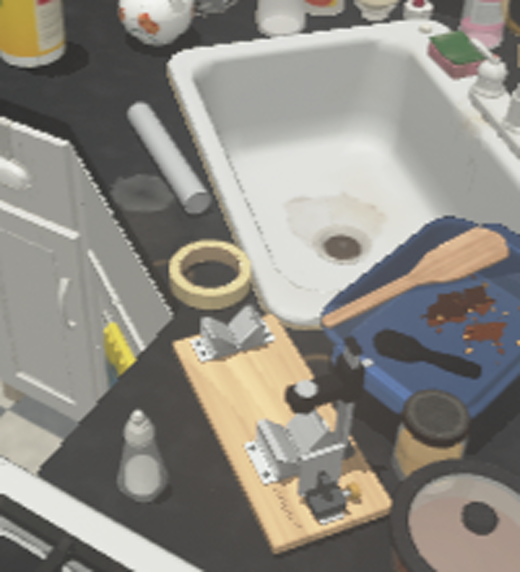

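The pictures show the tube left of the sink at about (190,175) in the scene crop, with the tape between it and the jig. In the jig the far V is at (355,330), the near V at (455,405), and the stop at (495,420), with the shaker on the robot's side. Next I'll fit the geometry from depth.

```bash
cat >> h.py <<'E'
def cloud(c):
    K=np.array(c["K"]);T=np.array(c["world_from_camera"]);d=c["range_z"]
    v,u=np.mgrid[0:400,0:640]
    p=np.stack([(u-K[0,2])/K[0,0]*d,-(v-K[1,2])/K[1,1]*d,-d],-1)@T[:3,:3].T+T[:3,3]
    p[d<=0]=np.nan
    return p
E
python3 - <<'E'
from h import *
from scipy.optimize import least_squares
for n in ["scene","side"]:
    c=dict(np.load(f"{n}0.npz")); p=cloud(c); q=p.reshape(-1,3); q=q[np.isfinite(q[:,0])]
    # table height
    t=q[(abs(q[:,0]-.42)<.03)&(abs(q[:,1]-.1)<.05)];print(n,"table z",np.median(t[:,2]).round(4),len(t))
    im=c["image"].reshape(-1,3)
    m=(q[:,0]>.46)&(q[:,0]<.58)&(q[:,1]>.17)&(q[:,1]<.46)&(q[:,2]>.008)&(q[:,2]<.045)
    s=q[m]
    def f(x,s): # line x=a+b*(y-.31), axis z = .019+e
        r=np.hypot((s[:,0]-x[0]-x[1]*(s[:,1]-.31))/np.hypot(1,x[1]),s[:,2]-x[2])-.019
        return r
    r=least_squares(f,[.525,-.1,.019],args=(s,),loss="soft_l1",f_scale=.002)
    g=s[abs(f(r.x,s))<.006]; r=least_squares(f,r.x,args=(g,),loss="soft_l1",f_scale=.002)
    a=np.array([r.x[1],1])/np.hypot(1,r.x[1]); l=(g[:,:2]-[r.x[0],.31])@a
    print("tube",r.x.round(4),len(g),"ends along",np.percentile(l,[0,1,99,100]).round(3))
    # base top
    m=(q[:,0]>.4)&(q[:,0]<.65)&(q[:,1]>-.36)&(q[:,1]<.05)&(abs(q[:,2]-.018)<.006)
    k=q[m].astype(np.float32); print("base",len(k),np.median(k[:,2]).round(4)); 
    rc=cv2.minAreaRect(k[:,:2]*1000);print(rc)
    print([ (l,[ (W(c,np.array(d['at'])*[640,400],.056).round(3)) for d in []]) for l in []])
E
```

```text
scene table z -0.3317 289
tube [ 0.5222 -0.1573  0.0198] 516 ends along [-0.12  -0.117  0.118  0.129]
base 2587 0.0177
((524.69189453125, -155.092041015625), (409.9195861816406, 248.81777954101562), 89.91596984863281)
[]
side table z nan 0
tube [ 0.5213 -0.1568  0.0203] 431 ends along [-0.121 -0.119  0.117  0.124]
base 3211 0.0187
((525.0362548828125, -155.9776611328125), (411.17779541015625, 245.1507110595703), 89.1535873413086)
[]
  return _methods._mean(a, axis=axis, dtype=dtype,
  ret = ret.dtype.type(ret / rcount)
```

Run:
```python
from h import *
for n in ["scene","side"]:
    c=dict(np.load(f"{n}0.npz")); p=cloud(c); im=c["image"].astype(int)
    m=(p[...,0]>.4)&(p[...,0]<.66)&(p[...,1]>-.36)&(p[...,1]<.03)&(abs(p[...,2]-.018)<.006)&(im[...,0]-im[...,2]>35)
    m=m.astype(np.uint8); nn,lab,st,ce=cv2.connectedComponentsWithStats(m); i=1+np.argmax(st[1:,4]); m=lab==i
    v,u=np.nonzero(m); P=np.array([W(c,(a,b),.018) for a,b in zip(u,v)])
    rc=cv2.minAreaRect((P[:,:2]*1000).astype(np.float32)); print(n,len(P),rc); print(cv2.boxPoints(rc).round(1).tolist())
    # robust: shaker, tape, button, stop
    q=p.reshape(-1,3)
    for nm,x,y,z0,z1 in [("tape",.52,.065,.015,.035),("button",.547,-.234,.11,.14),("bar",.59,-.24,.165,.18),("shaker",.385,-.22,.03,.12),("stop",.547,-.28,.06,.09)]:
        k=q[(abs(q[:,0]-x)<.07)&(abs(q[:,1]-y)<.07)&(q[:,2]>z0)&(q[:,2]<z1)]
        if len(k): print(nm,len(k),k.min(0).round(3),k.max(0).round(3),np.median(k,0).round(3))
    k=q[(abs(q[:,0]-.54)<.09)&(abs(q[:,1]+.18)<.2)&(q[:,2]>.047)&(q[:,2]<.056)]
    print("edges",len(k)); 
    np.save(f"edges_{n}.npy",k)
```

```text
scene 1860 ((533.3323974609375, -180.4495086669922), (134.17860412597656, 285.6043701171875), 7.74582052230835)
[[447.6000061035156, -48.0], [486.1000061035156, -331.0], [619.0999755859375, -312.8999938964844], [580.5999755859375, -29.899999618530273]]
tape 400 [ 0.472 -0.004  0.015] [0.59  0.134 0.033] [0.535 0.057 0.023]
button 218 [ 0.526 -0.255  0.11 ] [ 0.61  -0.222  0.14 ] [ 0.558 -0.244  0.128]
bar 31 [ 0.583 -0.244  0.165] [ 0.597 -0.224  0.178] [ 0.588 -0.234  0.173]
shaker 246 [ 0.365 -0.236  0.03 ] [ 0.402 -0.205  0.114] [ 0.379 -0.224  0.066]
stop 171 [ 0.526 -0.35   0.06 ] [ 0.617 -0.223  0.09 ] [ 0.572 -0.282  0.08 ]
edges 267
side 2314 ((535.054931640625, -180.78890991210938), (131.11758422851562, 287.58282470703125), 7.7539520263671875)
[[450.70001220703125, -47.20000076293945], [489.5, -332.1000061035156], [619.4000244140625, -314.3999938964844], [580.5999755859375, -29.5]]
tape 466 [ 0.473 -0.005  0.015] [0.59  0.133 0.031] [0.538 0.054 0.024]
button 308 [ 0.526 -0.254  0.11 ] [ 0.606 -0.224  0.14 ] [ 0.56  -0.245  0.13 ]
bar 38 [ 0.585 -0.244  0.166] [ 0.595 -0.223  0.177] [ 0.589 -0.235  0.174]
shaker 313 [ 0.365 -0.237  0.03 ] [ 0.405 -0.208  0.114] [ 0.383 -0.225  0.065]
stop 250 [ 0.528 -0.349  0.06 ] [ 0.617 -0.225  0.09 ] [ 0.565 -0.283  0.082]
edges 348
```

```bash
cat >> h.py <<'E'
from scipy.spatial.transform import Rotation as Ro
J0=np.array([.534,-.181]); JY=np.radians(7.75)
jx=np.array([np.cos(JY),np.sin(JY)]); jy=np.array([-np.sin(JY),np.cos(JY)])
def jig(x,y,z): return np.r_[J0+x*jx+y*jy,z]
def tojig(p): d=np.array(p)[:2]-J0; return np.r_[d@jx,d@jy,p[2]]
def plan(target,yawdeg,n,nt=None):
    "rows: turn in nt rows along with the straight shift"
    o=get_obs(); R=Ro.from_euler("xyz",o["eef_rot"]); d=np.array(target)-o["ee_pos"]
    t=-((yawdeg-np.degrees(o["eef_rot"][2])+90)%180-90); print("from",o["ee_pos"].round(4),"dist",np.linalg.norm(d).round(4),"turn",t.round(2),"force",o["force"].round(2))
    for i in range(n):
        print((R.inv().apply(d)/n).round(4).tolist(),round(t/n,2)); R=R*Ro.from_euler("z",t/n,degrees=True)
        if abs(t)<.05: print("x",n);break
E
python3 - <<'E'
from h import *
a=np.array([-.157,1])/np.hypot(1,.157); b=np.array([a[1],-a[0]])
for n in ["scene","side"]:
    q=cloud(dict(np.load(f"{n}0.npz"))).reshape(-1,3);q=q[np.isfinite(q[:,0])]
    l=(q[:,:2]-[.5218,.31])@a; w=(q[:,:2]-[.5218,.31])@b
    for s in np.arange(-.07,.08,.01):
        k=(abs(w-s)<.005)&(abs(l)<.02); print(n,s.round(2),q[k,2].max().round(3) if k.any() else None, k.sum(),end=" | ")
    print()
plan([.5218,.31,.12],98.9,12)
E
```

```text
scene -0.07 0.003 17 | scene -0.06 0.003 18 | scene -0.05 0.005 18 | scene -0.04 0.005 21 | scene -0.03 0.005 16 | scene -0.02 0.038 51 | scene -0.01 0.042 41 | scene 0.0 0.041 19 | scene 0.01 0.04 8 | scene 0.02 None 0 | scene 0.03 None 0 | scene 0.04 0.004 8 | scene 0.05 0.015 24 | scene 0.06 0.025 34 | scene 0.07 0.023 15 | scene 0.08 0.02 14 | 
side -0.07 0.004 19 | side -0.06 0.005 16 | side -0.05 0.005 16 | side -0.04 0.005 19 | side -0.03 0.003 16 | side -0.02 0.035 37 | side -0.01 0.041 22 | side 0.0 0.043 15 | side 0.01 0.04 12 | side 0.02 None 0 | side 0.03 0.003 8 | side 0.04 0.004 17 | side 0.05 0.009 21 | side 0.06 0.022 20 | side 0.07 0.021 16 | side 0.08 0.022 16 | 
from [0.2181 0.5049 0.1802] dist 0.3658 turn 57.74 force [-0.15  0.56  0.36]
[-0.0297, -0.0049, 0.005] 4.81
[-0.03, -0.0024, 0.005] 4.81
[-0.0301, 0.0002, 0.005] 4.81
[-0.03, 0.0027, 0.005] 4.81
[-0.0296, 0.0052, 0.005] 4.81
[-0.0291, 0.0076, 0.005] 4.81
[-0.0283, 0.0101, 0.005] 4.81
[-0.0274, 0.0124, 0.005] 4.81
[-0.0263, 0.0147, 0.005] 4.81
[-0.0249, 0.0168, 0.005] 4.81
[-0.0234, 0.0188, 0.005] 4.81
[-0.0218, 0.0207, 0.005] 4.81
```

Request:
jog_arm(
  rows=[
    [[-0.0297, -0.0049, 0.005], 4.81, 0.056],
    [[-0.03, -0.0024, 0.005], 4.81, 0.056],
    [[-0.0301, 0.0002, 0.005], 4.81, 0.056],
    [[-0.03, 0.0027, 0.005], 4.81, 0.056],
    [[-0.0296, 0.0052, 0.005], 4.81, 0.056],
    [[-0.0291, 0.0076, 0.005], 4.81, 0.056],
    [[-0.0283, 0.0101, 0.005], 4.81, 0.056],
    [[-0.0274, 0.0124, 0.005], 4.81, 0.056],
    [[-0.0263, 0.0147, 0.005], 4.81, 0.056],
    [[-0.0249, 0.0168, 0.005], 4.81, 0.056],
    [[-0.0234, 0.0188, 0.005], 4.81, 0.056],
    [[-0.0218, 0.0207, 0.005], 4.81, 0.056],
  ],
)

```text
time_s: 2.1
ee_pos: [0.5231, 0.309, 0.1199]
eef_rot: [3.142, -0.0, 1.722]
force: [0.0, 1.3, 0.7]
grip_width: 0.0559
grip_force: 0.0
```

Request:
jog_arm(
  rows=[
    [[0, 0, 0], 0, 0.056],
    [[0, 0, 0], 0, 0.056],
    [[0, 0, 0], 0, 0.056],
  ],
)

```text
time_s: 2.35
ee_pos: [0.5215, 0.3103, 0.1201]
eef_rot: [-3.141, -0.0, 1.727]
force: [0.9, -0.5, 1.0]
grip_width: 0.0561
grip_force: 0.0
```

```bash
cat >> h.py <<'E'
def wrist():
    o=get_obs(); c=dict(camera("wrist")); T=np.eye(4); T[:3,:3]=Ro.from_euler("xyz",o["eef_rot"]).as_matrix(); T[:3,3]=o["ee_pos"]
    c["world_from_camera"]=T@np.array(c["T_tool_cam"]); return c
E
python3 - <<'E'
from h import *
from scipy.optimize import least_squares
c=wrist(); cv2.imwrite("pics/w1.png",c["image"][:,:,::-1]); print(get_obs()["grip_width"],[k for k in c if k not in("image","range_z")],c["K"],np.array(c["T_tool_cam"]).round(3).tolist())
p=cloud(c).reshape(-1,3);p=p[np.isfinite(p[:,0])]
s=p[(abs(p[:,0]-.522)<.05)&(abs(p[:,1]-.31)<.11)&(p[:,2]>.015)&(p[:,2]<.05)]
f=lambda x,s:np.hypot((s[:,0]-x[0]-x[1]*(s[:,1]-.31))/np.hypot(1,x[1]),s[:,2]-x[2])-.019
r=least_squares(f,[.522,-.157,.019],args=(s,),loss="soft_l1",f_scale=.002);print(len(s),r.x.round(4))
for l in ["tube_center","tube_end_a"]:
    for d in spot_point(l,c)[:2]: print(l,d["p"],W(c,np.array(d["at"])*[640,400],.019).round(4))
plan([.5218,.31,.004],98.9,9)
E
```

```text
0.05572446515953502 ['K', 'T_tool_cam', 'shot', 'world_from_camera'] [[315.08772029   0.         318.08925872]
 [  0.         315.08772029 197.20419005]
 [  0.           0.           1.        ]] [[0.0, 0.968, 0.251, 0.072], [1.0, -0.0, -0.0, -0.0], [0.0, 0.251, -0.968, -0.204], [0.0, 0.0, 0.0, 1.0]]
8788 [ 0.5234 -0.1581  0.0187]
tube_center 0.7 [0.5248 0.3079 0.019 ]
tube_end_a 0.7 [0.5416 0.1882 0.019 ]
tube_end_a 0.69 [0.5054 0.4264 0.019 ]
from [0.5212 0.3108 0.1205] dist 0.1165 turn 0.12 force [ 0.6  -0.77  1.34]
[-0.0001, 0.0, 0.0129] 0.01
[-0.0001, 0.0, 0.0129] 0.01
[-0.0001, 0.0, 0.0129] 0.01
[-0.0001, 0.0, 0.0129] 0.01
[-0.0001, 0.0, 0.0129] 0.01
[-0.0001, 0.0, 0.0129] 0.01
[-0.0001, 0.0, 0.0129] 0.01
[-0.0001, 0.0, 0.0129] 0.01
[-0.0001, 0.0, 0.0129] 0.01
```

View pics/w1.png

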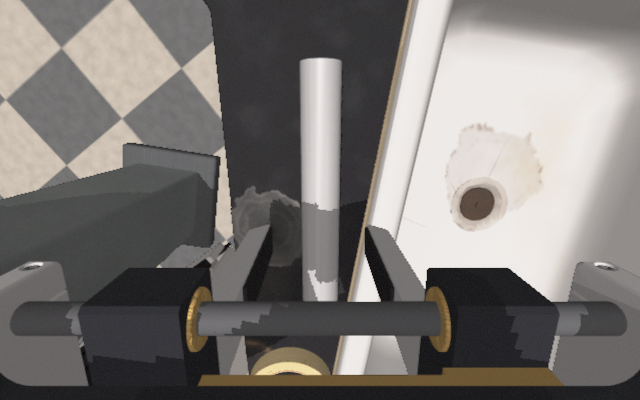

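Request:
jog_arm(
  rows=[
    [[0, 0.001, 0.0129], 0, 0.05],
    [[0, 0, 0.0129], 0, 0.05],
    [[0, 0, 0.0129], 0, 0.05],
    [[0, 0, 0.0129], 0, 0.05],
    [[0, 0, 0.0129], 0, 0.05],
    [[0, 0, 0.0129], 0, 0.05],
    [[0, 0, 0.0129], 0, 0.05],
    [[0, 0, 0.009], 0, 0.05],
    [[0, 0, 0.009], 0, 0.05],
    [[0, 0, 0.007], 0, 0.05],
    [[0, 0, 0], 0, 0.05],
  ],
)

```text
time_s: 3.42
ee_pos: [0.5223, 0.3099, 0.0033]
eef_rot: [-3.14, 0.001, 1.726]
force: [-0.8, -0.5, -1.0]
grip_width: 0.0501
grip_force: 0.0
```

Request:
jog_arm(
  rows=[
    [[0, 0, 0], 0, 0.03],
    [[0, 0, 0], 0, 0.03],
    [[0, 0, 0], 0, 0.03],
    [[0, 0, 0], 0, 0.03],
    [[0, 0, 0], 0, 0.03],
    [[0, 0, 0], 0, 0.03],
  ],
  squeeze=15,
)

```text
time_s: 3.92
ee_pos: [0.5232, 0.3103, 0.0053]
eef_rot: [3.141, -0.0, 1.726]
force: [0.7, 1.3, 1.4]
grip_width: 0.0301
grip_force: 1.0
```

Run:
```python
from h import *
o=get_obs();print(o["ee_pos"],o["grip_width"],o["grip_force"],o["force"])
c=camera("scene"); a=c["image"][100:260,200:400]
w=wrist()["image"]
a=cv2.resize(a,(500,400),interpolation=cv2.INTER_CUBIC); w=cv2.resize(w,(300,188))
b=np.zeros((400,800,3),np.uint8);b[:,:500]=a;b[:188,500:]=w
cv2.imwrite("pics/g1.png",b[:,:,::-1])
```

```text
[0.52318529 0.31029147 0.0052695 ] 0.03012376800905421 1.0118743311613798 [0.70682369 1.29348172 1.35782256]
```

View pics/g1.png

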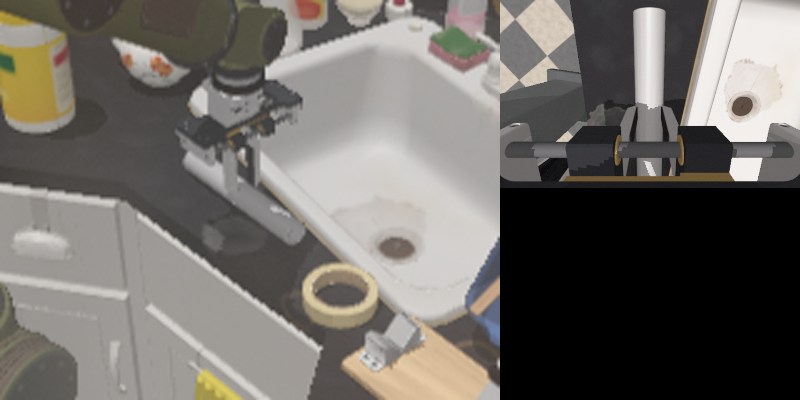

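Run:
```python
from h import *
from scipy.optimize import least_squares
for c in [wrist(),camera("side"),camera("scene")]:
    p=cloud(c).reshape(-1,3);p=p[np.isfinite(p[:,0])]
    for lo,hi in [(.33,.43),(.19,.28)]:
        y0=(lo+hi)/2
        s=p[(abs(p[:,0]-.522+.157*(p[:,1]-.31))<.035)&(p[:,1]>lo)&(p[:,1]<hi)&(p[:,2]>.008)&(p[:,2]<.07)]
        if len(s)<30: continue
        f=lambda x,s:np.hypot((s[:,0]-x[0]-x[1]*(s[:,1]-y0))/np.hypot(1,x[1]),s[:,2]-x[2]-x[3]*(s[:,1]-y0))-.019
        r=least_squares(f,[.522-.157*(y0-.31),-.157,.019,0],args=(s,),loss="soft_l1",f_scale=.002);print(y0,len(s),r.x.round(4), "exp x",.5223-.157*(y0-.31))
print(get_obs()["grip_width"],get_obs()["grip_force"])
```

```text
0.38 12361 [ 0.5121 -0.1578  0.0185 -0.0007] exp x 0.5113099999999999
0.23500000000000001 2911 [ 0.535  -0.1577  0.0186  0.    ] exp x 0.534075
0.38 95 [ 0.5103 -0.1471  0.0205  0.0123] exp x 0.5113099999999999
0.23500000000000001 194 [ 0.5329 -0.1393  0.0204 -0.0019] exp x 0.534075
0.38 138 [ 0.5111 -0.1633  0.0204 -0.0257] exp x 0.5113099999999999
0.23500000000000001 228 [ 0.534  -0.1469  0.0198 -0.0242] exp x 0.534075
0.030159693615312365 1.6448389738798141
```

Request:
jog_arm(
  rows=[
    [[0, 0, 0], 0, 0.02],
    [[0, 0, 0], 0, 0.02],
    [[0, 0, 0], 0, 0.02],
    [[0, 0, 0], 0, 0.02],
  ],
  squeeze=15,
)

```text
time_s: 4.5
ee_pos: [0.5232, 0.3103, 0.0052]
eef_rot: [3.141, -0.0, 1.726]
force: [2.7, 0.9, 5.4]
grip_width: 0.0285
grip_force: 13.4
```

Run:
```python
from h import *
print(get_obs()["force"],get_obs()["grip_width"])
a=camera("side")["image"][110:210,270:350]; b=camera("scene")["image"][110:210,250:330]; w=wrist()["image"][180:400,180:460]
A=lambda x:cv2.resize(x,(400,400) if x.shape[1]<100 else (380,300),interpolation=cv2.INTER_CUBIC)
im=np.hstack([A(a),A(b)]); cv2.imwrite("pics/g2.png",im[:,:,::-1])
cv2.imwrite("pics/g3.png",cv2.resize(w,None,fx=2.5,fy=2.5)[:,:,::-1])
```

```text
[2.65111362 0.92479582 5.38271942] 0.028548703064637092
```

View pics/g2.png

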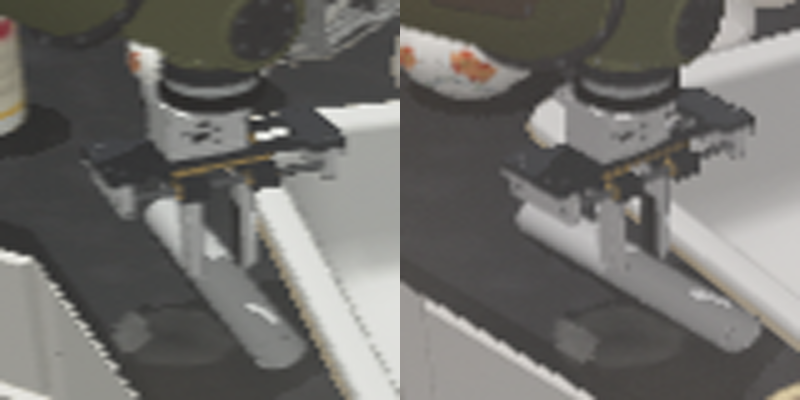

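View pics/g3.png

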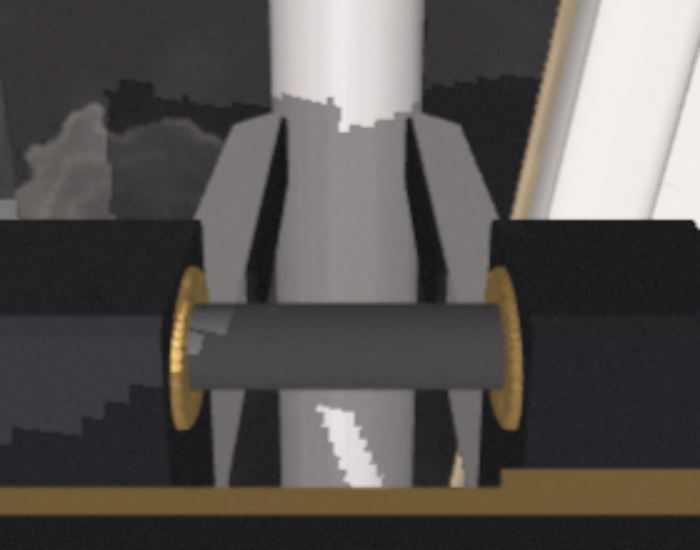

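Run:
```python
from h import *
o=get_obs();print(o["qpos"].round(4) if hasattr(o["qpos"],"round") else o["qpos"],o["eef_rot"])
c=wrist();p=cloud(c);R=Ro.from_euler("xyz",o["eef_rot"])
t=R.inv().apply((np.nan_to_num(p.reshape(-1,3),nan=9)-o["ee_pos"])).reshape(400,640,3)
for v in (224,232,240,250,260,270):
    print(v,[(u,t[v,u].round(3).tolist()) for u in (270,282,292,296,318)])
for n in ("scene","side"):
    q=cloud(camera(n)).reshape(-1,3);q=R.inv().apply(q-o["ee_pos"]); k=q[(abs(q[:,0])<.012)&(abs(q[:,1])<.04)&(q[:,2]>-.09)]
    for y0 in np.arange(-.04,.04,.008):
        s=k[(k[:,1]>=y0)&(k[:,1]<y0+.008)]; print(n,y0.round(3),np.sort(s[:,2]).round(3)[-6:] if len(s) else None)
```

```text
[ 0.4751  0.6159  1.4983 -0.      1.0265  0.3196] [ 3.14077375e+00 -2.44083074e-04  1.72636596e+00]
224 [(270, [-0.002, -0.034, 0.006]), (282, [-0.002, -0.026, 0.006]), (292, [0.008, -0.016, -0.024]), (296, [0.009, -0.014, -0.027]), (318, [0.012, -0.001, -0.033])]
232 [(270, [-0.008, -0.035, 0.007]), (282, [0.008, -0.021, -0.038]), (292, [0.007, -0.015, -0.033]), (296, [0.004, -0.014, -0.026]), (318, [0.007, -0.0, -0.034])]
240 [(270, [0.008, -0.026, -0.049]), (282, [0.009, -0.019, -0.05]), (292, [0.007, -0.014, -0.046]), (296, [-0.001, -0.014, -0.026]), (318, [0.002, -0.0, -0.033])]
250 [(270, [0.008, -0.024, -0.062]), (282, [0.009, -0.018, -0.062]), (292, [0.002, -0.014, -0.048]), (296, [-0.007, -0.014, -0.027]), (318, [-0.004, -0.0, -0.033])]
260 [(270, [0.008, -0.022, -0.073]), (282, [0.008, -0.017, -0.072]), (292, [-0.003, -0.014, -0.049]), (296, [-0.015, -0.014, -0.025]), (318, [-0.011, -0.0, -0.033])]
270 [(270, [0.009, -0.021, -0.083]), (282, [0.007, -0.016, -0.08]), (292, [-0.008, -0.014, -0.05]), (296, [-0.021, -0.014, -0.025]), (318, [-0.018, -0.0, -0.033])]
scene -0.04 [-
[... 292 characters left out ...]
.031 -0.031 -0.028]
scene 0.008 [-0.038 -0.036 -0.034 -0.032 -0.031 -0.029]
scene 0.016 [-0.035 -0.034 -0.034 -0.031 -0.029 -0.021]
scene 0.024 [-0.082 -0.06  -0.054]
scene 0.032 [0.003]
side -0.04 [0.003 0.004 0.004 0.004 0.004 0.006]
side -0.032 [0.002 0.003 0.003 0.004 0.004 0.005]
side -0.024 [0.004 0.005 0.006 0.007 0.007 0.009]
side -0.016 [-0.031 -0.031 -0.028 -0.027 -0.027  0.004]
side -0.008 [-0.034 -0.034 -0.034 -0.033 -0.033 -0.031]
side 0.0 [-0.035 -0.035 -0.034 -0.033 -0.032]
side 0.008 [-0.031 -0.031 -0.031 -0.03  -0.029 -0.026]
side 0.016 [-0.045 -0.044 -0.042 -0.04  -0.031 -0.028]
side 0.024 [-0.077  0.002  0.002  0.003  0.006]
side 0.032 [0.004 0.004 0.005 0.005 0.006 0.006]
```

Depth shows the true fingertips end about 26 mm short of the reported TCP, at tool z ≈ -0.026. The pads are only pinching the top of the tube. I'll open, go lower by that offset and regrip.

Request:
jog_arm(
  rows=[
    [[0, 0, 0], 0, 0.05],
    [[0, 0, 0], 0, 0.05],
    [[0, 0, 0], 0, 0.05],
    [[0, 0, 0], 0, 0.05],
    [[0, 0, 0], 0, 0.05],
  ],
)

```text
time_s: 5.22
ee_pos: [0.5225, 0.31, 0.0044]
eef_rot: [-3.141, 0.0, 1.726]
force: [0.6, 0.3, -0.6]
grip_width: 0.05
grip_force: 0.0
```

Request:
jog_arm(
  rows=[
    [[0, 0, 0.005], 0, 0.05],
    [[0, 0, 0.005], 0, 0.05],
    [[0, 0, 0.005], 0, 0.05],
    [[0, 0, 0.004], 0, 0.05],
    [[0, 0, 0.003], 0, 0.05],
    [[0, 0, 0], 0, 0.05],
  ],
)

```text
time_s: 5.72
ee_pos: [0.5225, 0.3099, -0.0181]
eef_rot: [-3.14, 0.0, 1.726]
force: [0.4, 0.9, 0.6]
grip_width: 0.0499
grip_force: 0.0
```

Request:
jog_arm(
  rows=[
    [[0, 0, 0.002], 0, 0.05],
    [[0, 0, 0.002], 0, 0.05],
    [[0, 0, 0], 0, 0.03],
    [[0, 0, 0], 0, 0.03],
    [[0, 0, 0], 0, 0.03],
    [[0, 0, 0], 0, 0.03],
    [[0, 0, 0], 0, 0.03],
    [[0, 0, 0], 0, 0.03],
  ],
  squeeze=15,
)

```text
time_s: 6.38
ee_pos: [0.523, 0.3102, -0.021]
eef_rot: [3.141, -0.0, 1.726]
force: [0.2, 0.1, -0.0]
grip_width: 0.0377
grip_force: 15.0
```

Request:
jog_arm(
  rows=[
    [[0, 0, -0.003], 0, 0.03],
    [[0, 0, -0.005], 0, 0.03],
    [[0, 0, -0.01], 0, 0.03],
    [[0, 0, -0.012], 0, 0.03],
    [[0, 0, -0.015], 0, 0.03],
    [[0, 0, -0.015], 0, 0.03],
    [[0, 0, -0.015], 0, 0.03],
    [[0, 0, -0.01], 0, 0.03],
    [[0, 0, -0.005], 0, 0.03],
    [[0, 0, 0], 0, 0.03],
  ],
)

```text
time_s: 7.22
ee_pos: [0.5234, 0.3104, 0.0704]
eef_rot: [3.14, -0.001, 1.726]
force: [0.4, 0.6, -3.0]
grip_width: 0.0374
grip_force: 15.0
```

Run:
```python
from h import *
o=get_obs();print(o["grip_width"],o["grip_force"],jig(0,.082,0))
t=jig(0,.082,.068)
print(t)
plan(t,97.75,20)
```

```text
0.03735085648344925 14.999782294034958 [ 0.52294222 -0.099749    0.        ]
[ 0.52294222 -0.099749    0.068     ]
from [0.5234 0.3104 0.0704] dist 0.4102 turn 1.16 force [ 0.38  0.62 -2.98]
[-0.0203, -0.0032, 0.0001] 0.06
[-0.0203, -0.0032, 0.0001] 0.06
[-0.0203, -0.0032, 0.0001] 0.06
[-0.0203, -0.0031, 0.0001] 0.06
[-0.0203, -0.0031, 0.0001] 0.06
[-0.0203, -0.0031, 0.0001] 0.06
[-0.0203, -0.0031, 0.0001] 0.06
[-0.0203, -0.0031, 0.0001] 0.06
[-0.0203, -0.003, 0.0001] 0.06
[-0.0203, -0.003, 0.0001] 0.06
[-0.0203, -0.003, 0.0001] 0.06
[-0.0203, -0.003, 0.0001] 0.06
[-0.0203, -0.003, 0.0001] 0.06
[-0.0203, -0.0029, 0.0001] 0.06
[-0.0203, -0.0029, 0.0001] 0.06
[-0.0203, -0.0029, 0.0001] 0.06
[-0.0203, -0.0029, 0.0001] 0.06
[-0.0203, -0.0028, 0.0001] 0.06
[-0.0203, -0.0028, 0.0001] 0.06
[-0.0203, -0.0028, 0.0001] 0.06
```

Request:
jog_arm(
  rows=[
    [[-0.008, -0.0013, 0], 0.06, 0.03],
    [[-0.014, -0.0022, 0], 0.06, 0.03],
    [[-0.0203, -0.0032, 0], 0.06, 0.03],
    [[-0.0203, -0.0032, 0], 0.06, 0.03],
    [[-0.0203, -0.0031, 0], 0.06, 0.03],
    [[-0.0203, -0.0031, 0], 0.06, 0.03],
    [[-0.0203, -0.0031, 0], 0.06, 0.03],
    [[-0.0203, -0.0031, 0], 0.06, 0.03],
    [[-0.0203, -0.0031, 0], 0.06, 0.03],
    [[-0.0203, -0.003, 0], 0.06, 0.03],
    [[-0.0203, -0.003, 0], 0.06, 0.03],
    [[-0.0203, -0.003, 0], 0.06, 0.03],
  ],
)

```text
time_s: 8.22
ee_pos: [0.5214, 0.0804, 0.0681]
eef_rot: [-3.14, 0.0, 1.713]
force: [-0.5, 0.1, -0.7]
grip_width: 0.0374
grip_force: 15.0
```

Request:
jog_arm(
  rows=[
    [[-0.0203, -0.003, 0], 0.1, 0.03],
    [[-0.0203, -0.003, 0], 0.1, 0.03],
    [[-0.0203, -0.003, 0], 0.1, 0.03],
    [[-0.0203, -0.003, 0], 0.1, 0.03],
    [[-0.0203, -0.003, 0], 0.04, 0.03],
    [[-0.0203, -0.0028, 0], 0, 0.03],
    [[-0.014, -0.002, 0], 0, 0.03],
    [[-0.008, -0.001, 0], 0, 0.03],
    [[0, 0, 0], 0, 0.03],
    [[0, 0, 0], 0, 0.03],
  ],
)

```text
time_s: 9.05
ee_pos: [0.5211, -0.0629, 0.0685]
eef_rot: [-3.141, -0.0, 1.705]
force: [-0.2, 0.6, -2.1]
grip_width: 0.0376
grip_force: 15.0
```

Run:
```python
from h import *
from scipy.optimize import least_squares
o=get_obs(); print(o["time_s"],o["force"].round(1),o["grip_width"],"ee in jig",tojig(o["ee_pos"]).round(4),"yaw",np.degrees(o["eef_rot"]).round(2))
cs={"wrist":wrist(),"side":camera("side"),"scene":camera("scene")}
np.savez("c2.npz",**{k+"_"+kk:c[kk] for k,c in cs.items() for kk in("image","range_z","K","world_from_camera")})
cv2.imwrite("pics/w2.png",cs["wrist"]["image"][:,:,::-1])
za=o["ee_pos"][2]+.04
for k,c in cs.items():
    p=cloud(c).reshape(-1,3);p=p[np.isfinite(p[:,0])];j=np.array([tojig(q) for q in p[(abs(p[:,0]-.54)<.13)&(p[:,1]>-.36)&(p[:,1]<.15)]])
    e=tojig(o["ee_pos"])
    s=j[(abs(j[:,0])<.03)&(abs(j[:,1]-e[1])<.15)&(j[:,2]>za-.03)&(j[:,2]<za+.03)]
    s=s[(j[(abs(j[:,0])<.03)&(abs(j[:,1]-e[1])<.15)&(j[:,2]>za-.03)&(j[:,2]<za+.03)][:,2]>.09)]
    if len(s)>30:
        f=lambda x,s:np.hypot(s[:,0]-x[0]-x[1]*(s[:,1]-e[1]),s[:,2]-x[2]-x[3]*(s[:,1]-e[1]))-.019
        r=least_squares(f,[0,0,za,0],args=(s,),loss="soft_l1",f_scale=.002); g=s[abs(f(r.x,s))<.003]
        print(k,len(s),"tube x,slope,z,slope",r.x.round(4),"y ext",(np.percentile(g[:,1],[0,1,99,100])).round(4))
    for l,z in [("tube_end_a",za),("far_block",.056),("near_block",.056),("jaw_top",None),("stop_rail",.056)]:
        for d in spot_point(l,c)[:2]: 
            if d["p"]>.3:print("  ",k,l,round(d["p"],2),tojig(W(c,np.array(d["at"])*[640,400],z)).round(4))
```

```text
9.05 [-0.2  0.6 -2.1] 0.037592197992781566 ee in jig [0.0031 0.1187 0.0685] yaw [-1.7996e+02 -2.0000e-02  9.7700e+01]
wrist 26068 tube x,slope,z,slope [ 0.0028  0.0004  0.1083 -0.0016] y ext [0.0382 0.0501 0.2361 0.2386]
   wrist tube_end_a 0.96 [0.0046 0.2377 0.1085]
side 756 tube x,slope,z,slope [ 0.0016 -0.0015  0.11    0.0007] y ext [-1.000e-04  8.000e-04  2.048e-01  2.129e-01]
   side tube_end_a 0.78 [-0.0084  0.2331  0.1085]
   side tube_end_a 0.66 [0.0068 0.0019 0.1085]
   side far_block 0.89 [-0.0048  0.1141  0.056 ]
   side far_block 0.37 [0.0276 0.1659 0.056 ]
   side near_block 0.74 [-0.0001 -0.0517  0.056 ]
   side jaw_top 0.96 [ 0.0073 -0.0556  0.1318]
   side stop_rail 0.79 [ 0.0022 -0.0978  0.056 ]
scene 655 tube x,slope,z,slope [ 0.0023 -0.0026  0.1099  0.0102] y ext [0.0003 0.0013 0.2346 0.2433]
   scene tube_end_a 0.58 [0.0128 0.2416 0.1085]
   scene tube_end_a 0.57 [0.0032 0.0086 0.1085]
   scene far_block 0.79 [-0.      0.1264  0.056 ]
   scene near_block 0.66 [ 0.0068 -0.0419  0.056 ]
   scene jaw_top 0.62 [-0.0053 -0.059   0.1293]
   scene stop_rail 0.95 [-0.0061 -0.0955  0.056 ]
```

View pics/w2.png

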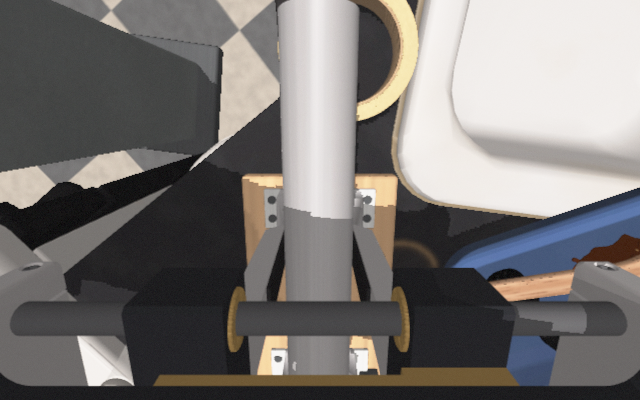

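The view shows the tube held level and lined up over the far block (plates at about (275,205) and (368,205)). Now I'll refine the V axis from the depth of the V faces.

Run:
```python
from h import *
from scipy.optimize import least_squares
for n in ["scene","side"]:
    p=cloud(dict(np.load(f"{n}0.npz"))).reshape(-1,3);p=p[np.isfinite(p[:,0])];p=p[(abs(p[:,0]-.54)<.13)&(p[:,1]>-.36)&(p[:,1]<.05)]
    j=np.c_[(p[:,:2]-J0)@jx,(p[:,:2]-J0)@jy,p[:,2]]
    for nm,a,b in [("near",-.072,-.028),("far",.101,.129)]:
        s=j[(j[:,1]>a)&(j[:,1]<b)&(abs(j[:,0])<.02)&(j[:,2]>.028)&(j[:,2]<.05)]
        f=lambda x:(s[:,2]-x[1]-abs(s[:,0]-x[0]))/1.414
        if len(s)>10:
            r=least_squares(f,[0,.029],loss="soft_l1",f_scale=.001); print(n,nm,len(s),r.x.round(4),(s[:,0]<r.x[0]).sum())
        b2=j[(j[:,1]>a-.02)&(j[:,1]<b+.02)&(abs(j[:,0])<.03)&(j[:,2]>.047)&(j[:,2]<.053)]
        print("  topedges y",b2[:,1].min().round(3),b2[:,1].max().round(3),"x",b2[:,0].min().round(3),b2[:,0].max().round(3)) if len(b2) else None
    s=j[(j[:,2]>.11)&(j[:,2]<.14)&(abs(j[:,0])<.02)&(abs(j[:,1]+.06)<.03)]
    t=s[s[:,2]>s[:,2].max()-.006]; print("button",t.min(0).round(4),t.max(0).round(4),np.median(t,0).round(4))
    s=j[(j[:,2]>.05)&(j[:,2]<.085)&(abs(j[:,0])<.03)&(j[:,1]<-.08)]; print("stop y max",np.percentile(s[:,1],[50,90,99]).round(4),"x",s[:,0].min().round(3),s[:,0].max().round(3))
```

```text
scene near 126 [0.0031 0.0287] 28
  topedges y -0.075 -0.02 x -0.03 0.03
scene far 74 [0.0021 0.0287] 19
  topedges y 0.1 0.135 x -0.029 0.03
button [-0.0165 -0.0718  0.1293] [ 0.0168 -0.049   0.1353] [ 0.0005 -0.06    0.1311]
stop y max [-0.1027 -0.0987 -0.097 ] x -0.022 0.029
side near 161 [0.0025 0.0301] 57
  topedges y -0.074 -0.021 x -0.03 0.029
side far 94 [0.0022 0.0295] 34
  topedges y 0.099 0.135 x -0.03 0.029
button [-0.0141 -0.0707  0.1286] [ 0.0197 -0.0486  0.1341] [ 0.0026 -0.0608  0.1312]
stop y max [-0.1037 -0.1022 -0.1   ] x -0.02 0.03
```

Request:
jog_arm(
  rows=[
    [[-0.007, 0, 0], 0, 0.03],
    [[-0.0125, 0, 0], 0, 0.03],
    [[-0.01, 0, 0], 0, 0.03],
    [[-0.006, 0, 0], 0, 0.03],
    [[0, 0, 0.006], 0, 0.03],
    [[0, 0, 0.01], 0, 0.03],
    [[0, 0, 0.01], 0, 0.03],
    [[0, 0, 0.008], 0, 0.03],
    [[0, 0, 0.006], 0, 0.03],
    [[0, 0, 0.003], 0, 0.03],
    [[0, 0, 0], 0, 0.03],
  ],
)

```text
time_s: 10.87
ee_pos: [0.526, -0.0976, 0.025]
eef_rot: [-3.14, -0.0, 1.706]
force: [0.1, -0.3, -1.5]
grip_width: 0.0377
grip_force: 15.0
```

Request:
jog_arm(
  rows=[
    [[0, 0, 0.002], 0, 0.03],
    [[0, 0, 0.0015], 0, 0.03],
    [[0, 0, 0.0015], 0, 0.03],
    [[0, 0, 0], 0, 0.03],
    [[0, 0, 0], 0, 0.03],
  ],
)

```text
time_s: 11.28
ee_pos: [0.5264, -0.0979, 0.0209]
eef_rot: [3.141, 0.0, 1.706]
force: [-0.1, -0.1, -2.0]
grip_width: 0.0376
grip_force: 15.0
```

Request:
jog_arm(
  rows=[
    [[0, 0, 0.001], 0, 0.03],
    [[0, 0, 0.001], 0, 0.03],
    [[0, 0, 0.001], 0, 0.03],
    [[0, 0, 0], 0, 0.03],
  ],
)

```text
time_s: 11.62
ee_pos: [0.5263, -0.0979, 0.0176]
eef_rot: [-3.141, -0.0, 1.706]
force: [-0.3, 0.3, -2.7]
grip_width: 0.0375
grip_force: 15.0
```

Request:
jog_arm(
  rows=[
    [[0, 0, 0.0007], 0, 0.03],
    [[0, 0, 0.0007], 0, 0.03],
    [[0, 0, 0], 0, 0.03],
  ],
)

```text
time_s: 11.87
ee_pos: [0.5264, -0.0979, 0.0163]
eef_rot: [3.142, -0.0, 1.706]
force: [0.5, -0.4, -2.1]
grip_width: 0.0374
grip_force: 15.0
```

Request:
jog_arm(
  rows=[
    [[0, 0, 0.0008], 0, 0.03],
    [[0, 0, 0], 0, 0.03],
  ],
)

```text
time_s: 12.03
ee_pos: [0.5268, -0.0979, 0.0159]
eef_rot: [3.141, 0.0, 1.706]
force: [2.0, 0.6, 0.6]
grip_width: 0.0377
grip_force: 15.0
```

Request:
jog_arm(
  rows=[
    [[0, 0, 0.0008], 0, 0.03],
    [[0, 0, 0], 0, 0.03],
  ],
)

```text
time_s: 12.2
ee_pos: [0.5269, -0.0979, 0.0158]
eef_rot: [3.14, 0.0, 1.706]
force: [-1.4, 1.2, 9.1]
grip_width: 0.0377
grip_force: 15.0
```

Request:
jog_arm(
  rows=[
    [[0, 0, -0.0008], 0, 0.03],
    [[0, 0, 0], 0, 0.046],
    [[0, 0, 0], 0, 0.046],
    [[0, 0, 0], 0, 0.046],
    [[0, 0, 0], 0, 0.046],
  ],
)

```text
time_s: 12.62
ee_pos: [0.5263, -0.0979, 0.0155]
eef_rot: [-3.141, -0.0, 1.706]
force: [-1.4, 0.3, -0.8]
grip_width: 0.0459
grip_force: 0.0
```

```bash
sed -i 's/^J0=.*/J0=np.array([.534,-.181]); JY=np.radians(7.75); J0=J0+.0025*np.array([np.cos(JY),np.sin(JY)])+.002*np.array([-np.sin(JY),np.cos(JY)])/' h.py
cat >> h.py <<'E'
def tubefit():
    from scipy.optimize import least_squares
    o=get_obs(); e=tojig(o["ee_pos"]); print(o["time_s"],"ee jig",e.round(4),"force",o["force"].round(1),"w",round(o["grip_width"],4))
    for k in ("wrist","side","scene"):
        c=wrist() if k=="wrist" else camera(k)
        p=cloud(c).reshape(-1,3);p=p[np.isfinite(p[:,0])]; j=np.c_[(p[:,:2]-J0)@jx,(p[:,:2]-J0)@jy,p[:,2]]
        s=j[(abs(j[:,0])<.022)&(j[:,1]>-.13)&(j[:,1]<.23)&(j[:,2]>.057)&(j[:,2]<.08)]
        f=lambda x,s:np.hypot(s[:,0]-x[0]-x[1]*(s[:,1]-.08),s[:,2]-x[2]-x[3]*(s[:,1]-.08))-.019
        r=least_squares(f,[0,0,.056,0],args=(s,),loss="soft_l1",f_scale=.002); g=s[abs(f(r.x,s))<.003]
        print(k,len(g),"x,slope,z,slope",r.x.round(4),"y ext",(np.percentile(g[:,1],[0,1,99,100])).round(4))
E
python3 -c "
from h import *
tubefit()"
```

```text
12.6167 ee jig [0.001  0.0814 0.0155] force [-1.4  0.3 -0.8] w 0.0459
wrist 24541 x,slope,z,slope [ 0.0014 -0.      0.0555  0.0013] y ext [-0.0015  0.0128  0.1987  0.2008]
side 536 x,slope,z,slope [-0.0001 -0.0024  0.057   0.0099] y ext [-0.1075 -0.1065  0.1219  0.1501]
scene 369 x,slope,z,slope [0.0005 0.0058 0.056  0.0101] y ext [-0.107  -0.1056  0.1998  0.2034]
```

Request:
jog_arm(
  rows=[
    [[0, 0, 0], 0, 0.03],
    [[0, 0, 0], 0, 0.03],
    [[0, 0, 0], 0, 0.03],
    [[0, 0, 0], 0, 0.03],
  ],
  squeeze=8,
)

```text
time_s: 13.1
ee_pos: [0.5267, -0.0979, 0.0158]
eef_rot: [3.141, 0.0, 1.706]
force: [3.8, 0.3, -0.3]
grip_width: 0.0375
grip_force: 8.0
```

Request:
jog_arm(
  rows=[
    [[-0.002, 0, 0], 0, 0.03],
    [[-0.003, 0, 0], 0, 0.03],
    [[-0.003, 0, 0], 0, 0.03],
    [[-0.002, 0, 0], 0, 0.03],
    [[0, 0, 0], 0, 0.03],
  ],
)

```text
time_s: 13.52
ee_pos: [0.5281, -0.1083, 0.0158]
eef_rot: [3.141, 0.0, 1.706]
force: [4.0, 1.4, 1.6]
grip_width: 0.0378
grip_force: 8.0
```

Request:
jog_arm(
  rows=[
    [[-0.002, 0.0004, 0], 0, 0.03],
    [[-0.004, 0, 0], 0, 0.03],
    [[-0.004, 0, 0], 0, 0.03],
    [[-0.004, 0, 0], 0, 0.03],
    [[-0.004, 0, 0], 0, 0.03],
    [[-0.004, 0, 0], 0, 0.03],
    [[-0.004, 0, 0], 0, 0.03],
    [[-0.004, 0, 0], 0, 0.03],
    [[-0.003, 0, 0], 0, 0.03],
    [[-0.002, 0, 0], 0, 0.03],
    [[0, 0, 0], 0, 0.03],
  ],
)

```text
time_s: 14.43
ee_pos: [0.5329, -0.1427, 0.0157]
eef_rot: [-3.142, -0.0, 1.706]
force: [2.9, 3.1, 2.2]
grip_width: 0.0381
grip_force: 8.0
```

```bash
python3 -c "
from h import *
tubefit()"
```

```text
14.4333 ee jig [0.0015 0.0361 0.0157] force [2.9 3.1 2.2] w 0.0381
wrist 24672 x,slope,z,slope [ 0.0013  0.0002  0.0556 -0.0011] y ext [-0.0453 -0.0325  0.1535  0.1559]
side 561 x,slope,z,slope [0.0003 0.0014 0.0576 0.0069] y ext [-0.1075 -0.106   0.0892  0.1093]
scene 397 x,slope,z,slope [0.0013 0.0089 0.0563 0.004 ] y ext [-0.1061 -0.105   0.1538  0.1577]
```

Request:
jog_arm(
  rows=[
    [[-0.0015, 0.0002, 0], 0, 0.03],
    [[-0.0015, 0, 0], 0, 0.03],
    [[-0.0015, 0, 0], 0, 0.03],
    [[-0.0015, 0, 0], 0, 0.03],
    [[-0.001, 0, 0], 0, 0.03],
  ],
)

```text
time_s: 15.0
ee_pos: [0.5336, -0.1487, 0.0157]
eef_rot: [-3.141, -0.001, 1.706]
force: [0.0, 8.5, 5.9]
grip_width: 0.0379
grip_force: 8.0
```

Request:
jog_arm(
  rows=[
    [[-0.001, 0, 0], 0, 0.03],
    [[-0.001, 0, 0], 0, 0.03],
    [[-0.001, 0, 0], 0, 0.03],
  ],
)

```text
time_s: 15.25
ee_pos: [0.534, -0.1516, 0.0157]
eef_rot: [-3.141, -0.001, 1.706]
force: [-0.8, 8.9, 6.5]
grip_width: 0.0375
grip_force: 8.0
```

Request:
jog_arm(
  rows=[
    [[-0.001, 0, 0], 0, 0.03],
    [[-0.001, 0, 0], 0, 0.03],
  ],
)

```text
time_s: 15.42
ee_pos: [0.5343, -0.1536, 0.0157]
eef_rot: [-3.141, -0.001, 1.706]
force: [-0.1, 7.6, 6.0]
grip_width: 0.0375
grip_force: 8.0
```

```bash
python3 -c "
from h import *
tubefit()"
```

```text
15.4167 ee jig [0.0015 0.0251 0.0157] force [-0.1  7.6  6. ] w 0.0375
wrist 24658 x,slope,z,slope [ 0.0013  0.0002  0.0556 -0.001 ] y ext [-0.0585 -0.0434  0.1425  0.1449]
side 561 x,slope,z,slope [0.0003 0.0022 0.0576 0.0049] y ext [-0.1065 -0.106   0.0849  0.097 ]
scene 398 x,slope,z,slope [0.0014 0.0063 0.0564 0.0054] y ext [-0.1061 -0.1054  0.1445  0.146 ]
```

Request:
jog_arm(
  rows=[
    [[0, 0, -0.0004], 0, 0.03],
    [[-0.0005, 0, 0], 0, 0.03],
    [[-0.0005, 0, 0], 0, 0.03],
  ],
)

```text
time_s: 15.82
ee_pos: [0.5345, -0.1554, 0.0158]
eef_rot: [-3.141, -0.0, 1.706]
force: [1.1, 1.7, -0.4]
grip_width: 0.0379
grip_force: 8.0
```

Request:
jog_arm(
  rows=[
    [[-0.0005, 0, 0], 0, 0.03],
    [[-0.0005, 0, 0], 0, 0.03],
  ],
)

```text
time_s: 15.98
ee_pos: [0.5347, -0.1565, 0.0158]
eef_rot: [-3.141, -0.0, 1.706]
force: [0.2, 1.5, -1.5]
grip_width: 0.0379
grip_force: 8.0
```

Request:
jog_arm(
  rows=[
    [[-0.0005, 0, 0], 0, 0.03],
    [[-0.0005, 0, 0], 0, 0.03],
  ],
)

```text
time_s: 16.15
ee_pos: [0.5348, -0.1574, 0.0158]
eef_rot: [-3.141, -0.0, 1.706]
force: [-0.6, 0.2, -2.2]
grip_width: 0.0377
grip_force: 8.0
```

Request:
jog_arm(
  rows=[
    [[-0.0005, 0, 0], 0, 0.03],
    [[-0.0005, 0, 0], 0, 0.03],
  ],
)

```text
time_s: 16.32
ee_pos: [0.535, -0.1584, 0.0159]
eef_rot: [-3.141, -0.0, 1.706]
force: [0.1, 1.2, -2.2]
grip_width: 0.0377
grip_force: 8.0
```

Request:
jog_arm(
  rows=[
    [[-0.0005, 0, 0], 0, 0.03],
    [[-0.0005, 0, 0], 0, 0.03],
  ],
)

```text
time_s: 16.48
ee_pos: [0.5353, -0.1593, 0.016]
eef_rot: [-3.141, 0.0, 1.706]
force: [0.0, 0.9, -1.6]
grip_width: 0.038
grip_force: 8.0
```

Request:
jog_arm(
  rows=[
    [[-0.0005, 0, 0], 0, 0.03],
    [[0, 0, 0], 0, 0.03],
  ],
)

```text
time_s: 16.65
ee_pos: [0.5353, -0.1597, 0.016]
eef_rot: [-3.141, -0.0, 1.706]
force: [-0.8, -0.9, -2.4]
grip_width: 0.0379
grip_force: 8.0
```

Request:
jog_arm(
  rows=[
    [[-0.0005, 0, 0.0002], 0, 0.03],
    [[-0.0005, 0, 0], 0, 0.03],
  ],
)

```text
time_s: 16.82
ee_pos: [0.5353, -0.1598, 0.0159]
eef_rot: [-3.141, -0.002, 1.706]
force: [-3.1, 10.3, 1.9]
grip_width: 0.0377
grip_force: 8.0
```

Request:
jog_arm(
  rows=[
    [[-0.0005, 0, 0], 0, 0.03],
    [[-0.0003, 0, 0], 0, 0.03],
  ],
)

```text
time_s: 16.98
ee_pos: [0.5353, -0.1601, 0.0158]
eef_rot: [-3.141, -0.002, 1.706]
force: [-2.5, 11.5, 2.3]
grip_width: 0.0377
grip_force: 8.0
```

Request:
jog_arm(
  rows=[
    [[-0.0005, 0, 0], 0, 0.03],
    [[-0.0003, 0, 0], 0, 0.03],
  ],
)

```text
time_s: 17.15
ee_pos: [0.5354, -0.1608, 0.0158]
eef_rot: [-3.141, -0.003, 1.706]
force: [-2.1, 11.4, 1.4]
grip_width: 0.0378
grip_force: 8.0
```

Request:
jog_arm(
  rows=[
    [[0, 0, 0], 0, 0.05],
    [[0, 0, 0], 0, 0.05],
    [[0, 0, 0], 0, 0.05],
    [[0, 0, 0], 0, 0.05],
    [[0, 0, 0], 0, 0.05],
  ],
)

```text
time_s: 17.57
ee_pos: [0.5359, -0.1625, 0.0159]
eef_rot: [3.141, 0.0, 1.706]
force: [-0.0, 0.2, -0.2]
grip_width: 0.0501
grip_force: 0.0
```

```bash
python3 -c "
from h import *
tubefit()
c=camera('side');a=cv2.resize(c['image'][205:345,290:430],(560,560),interpolation=cv2.INTER_CUBIC);cv2.imwrite('pics/s3.png',a[:,:,::-1])"
```

```text
17.5667 ee jig [0.0018 0.0161 0.0159] force [-0.   0.2 -0.2] w 0.0501
wrist 24537 x,slope,z,slope [ 0.0013 -0.      0.0556 -0.0006] y ext [-0.0653 -0.0524  0.1339  0.1378]
side 547 x,slope,z,slope [0.0007 0.0067 0.0576 0.0063] y ext [-0.108  -0.1058  0.0484  0.0769]
scene 405 x,slope,z,slope [ 0.0004 -0.0017  0.0557 -0.0009] y ext [-0.1063 -0.1049  0.1387  0.1422]
```

View pics/s3.png

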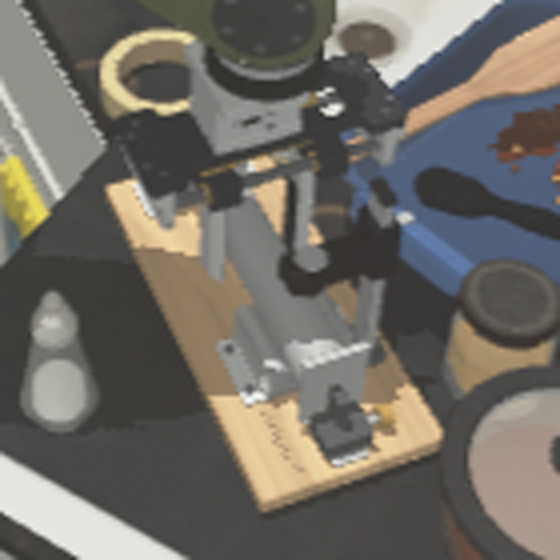

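```bash
python3 -c "
from h import *
o=get_obs();R=Ro.from_euler('xyz',o['eef_rot'])
for n in ('side','scene'):
    p=cloud(camera(n)).reshape(-1,3);p=p[np.isfinite(p[:,0])];q=R.inv().apply(p-o['ee_pos'])
    for a,b in [(-.1,-.08),(-.08,-.06),(-.06,-.045),(.045,.06),(.06,.08),(.08,.1)]:
        s=q[(q[:,1]>a)&(q[:,1]<b)&(abs(q[:,0])<.042)&(q[:,2]<-.06)&(q[:,2]>-.25)]
        print(n,a,b,len(s),np.sort(s[:,2])[-8:].round(3))
j=np.c_[(p[:,:2]-J0)@jx,(p[:,:2]-J0)@jy,p[:,2]]
"
```

```text
side -0.1 -0.08 145 [-0.127 -0.127 -0.126 -0.126 -0.126 -0.126 -0.126 -0.124]
side -0.08 -0.06 196 [-0.136 -0.136 -0.134 -0.133 -0.132 -0.13  -0.129 -0.127]
side -0.06 -0.045 146 [-0.13  -0.129 -0.129 -0.127 -0.126 -0.123 -0.121 -0.121]
side 0.045 0.06 104 [-0.139 -0.139 -0.139 -0.138 -0.137 -0.136 -0.134 -0.134]
side 0.06 0.08 227 [-0.128 -0.128 -0.126 -0.126 -0.125 -0.125 -0.125 -0.122]
side 0.08 0.1 49 [-0.165 -0.164 -0.163 -0.161 -0.158 -0.155 -0.152 -0.148]
scene -0.1 -0.08 194 [-0.126 -0.125 -0.125 -0.125 -0.124 -0.124 -0.124 -0.124]
scene -0.08 -0.06 154 [-0.126 -0.125 -0.125 -0.124 -0.123 -0.123 -0.122 -0.12 ]
scene -0.06 -0.045 101 [-0.135 -0.134 -0.134 -0.134 -0.13  -0.128 -0.128 -0.126]
scene 0.045 0.06 45 [-0.147 -0.147 -0.144 -0.144 -0.144 -0.143 -0.134 -0.133]
scene 0.06 0.08 129 [-0.127 -0.127 -0.125 -0.125 -0.125 -0.123 -0.123 -0.121]
scene 0.08 0.1 25 [-0.164 -0.164 -0.164 -0.163 -0.162 -0.161 -0.153 -0.151]
```

Request:
jog_arm(
  rows=[
    [[0, 0, -0.004], 0, 0.05],
    [[0, 0, -0.008], 0, 0.05],
    [[0, 0, -0.015], 0, 0.05],
    [[0, 0, -0.018], 0, 0.05],
    [[0, 0, -0.018], 0, 0.05],
    [[0, 0, -0.018], 0, 0.05],
    [[0, 0, -0.018], 0, 0.05],
    [[0, 0, -0.018], 0, 0.0],
    [[0, 0, -0.012], 0, 0.0],
    [[0, 0, -0.006], 0, 0.0],
    [[0, 0, 0], 0, 0.0],
    [[0, 0, 0], 0, 0.0],
  ],
)

```text
time_s: 18.87
ee_pos: [0.5356, -0.1623, 0.1507]
eef_rot: [-3.142, -0.0, 1.706]
force: [0.2, 0.1, -0.9]
grip_width: 0.0202
grip_force: 0.0
```

Request:
jog_arm(
  rows=[
    [[-0.008, -0.0013, 0], 0, 0],
    [[-0.012, 0, 0], 0, 0],
    [[-0.016, 0, 0], 0, 0],
    [[-0.016, 0, 0], 0, 0],
    [[-0.012, 0, 0], 0, 0],
    [[-0.009, 0, 0], 0, 0],
    [[-0.005, 0, 0], 0, 0],
    [[0, 0, 0], 0, 0],
    [[0, 0, 0], 0, 0],
  ],
)

```text
time_s: 19.62
ee_pos: [0.5449, -0.2398, 0.1507]
eef_rot: [-3.141, -0.0, 1.706]
force: [-0.4, 0.6, -0.4]
grip_width: 0.0004
grip_force: 0.0
```

```bash
python3 -c "
from h import *
o=get_obs();print(o['time_s'],tojig(o['ee_pos']).round(4),o['grip_width'],o['force'].round(1))
R=Ro.from_euler('xyz',o['eef_rot'])
ims=[]
for n in ('side','scene'):
    c=camera(n);p=cloud(c).reshape(-1,3);p=p[np.isfinite(p[:,0])];j=np.c_[(p[:,:2]-J0)@jx,(p[:,:2]-J0)@jy,p[:,2]]
    s=j[(abs(j[:,0])<.02)&(abs(j[:,1]+.062)<.02)]
    t=s[(s[:,2]>.12)&(s[:,2]<.145)]; print(n,'button',np.median(t,0).round(4),t.max(0).round(4),t.min(0).round(4))
    t=s[(s[:,2]>.155)&(s[:,2]<.2)]; print(n,'tips',len(t),np.sort(t[:,2])[:6].round(4),t[:,:2].min(0).round(3),t[:,:2].max(0).round(3))
    u=j[(abs(j[:,0])<.022)&(j[:,1]>.11)&(j[:,1]<.16)&(j[:,2]>.05)]; print('tube end',np.percentile(u[:,1],[98,100]).round(4))
    ims.append(cv2.resize(c['image'][200:300,320:420],(400,400),interpolation=cv2.INTER_CUBIC))
cv2.imwrite('pics/j.png',np.hstack(ims)[:,:,::-1])
"
```

```text
19.6167 [ 0.0004 -0.0617  0.1507] 0.0004492590650845827 [-0.4  0.6 -0.4]
side button [-0.0006 -0.0663  0.1304] [ 0.02   -0.0513  0.1344] [-0.0185 -0.074   0.1212]
side tips 68 [0.1764 0.1789 0.1792 0.1795 0.1812 0.1815] [-0.014 -0.073] [ 0.012 -0.053]
tube end [0.1403 0.1418]
scene button [-0.0015 -0.0647  0.1294] [ 0.0189 -0.0508  0.1362] [-0.0187 -0.074   0.1203]
scene tips 50 [0.1763 0.1763 0.1783 0.18   0.1811 0.1826] [-0.015 -0.072] [ 0.011 -0.05 ]
tube end [0.1416 0.1433]
```

View pics/j.png

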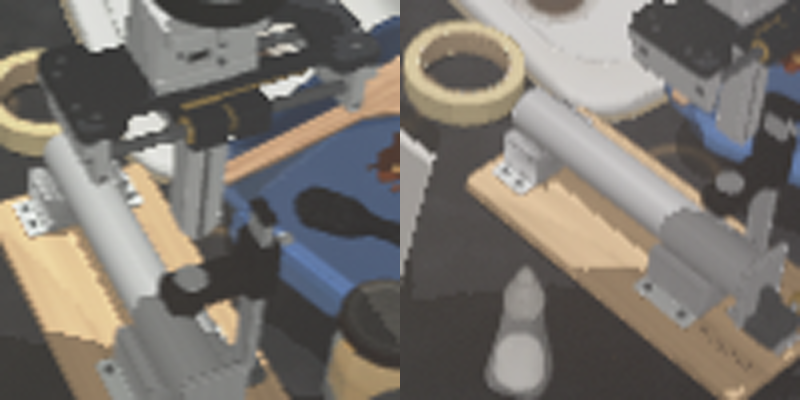

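Request:
jog_arm(
  rows=[
    [[0, -0.0005, 0.005], 0, 0],
    [[0, 0, 0.008], 0, 0],
    [[0, 0, 0.008], 0, 0],
    [[0, 0, 0.008], 0, 0],
    [[0, 0, 0.005], 0, 0],
    [[0, 0, 0.003], 0, 0],
    [[0, 0, 0.001], 0, 0],
    [[0, 0, 0], 0, 0],
  ],
)

```text
time_s: 20.38
ee_pos: [0.5445, -0.2399, 0.1127]
eef_rot: [-3.141, -0.0, 1.706]
force: [-0.0, 0.0, -0.1]
grip_width: 0.0005
grip_force: 0.0
```

Request:
jog_arm(
  rows=[
    [[0, 0, 0.001], 0, 0],
    [[0, 0, 0.001], 0, 0],
    [[0, 0, 0.001], 0, 0],
  ],
)

```text
time_s: 20.63
ee_pos: [0.5446, -0.2399, 0.11]
eef_rot: [3.141, 0.0, 1.706]
force: [0.2, 1.2, 0.2]
grip_width: 0.0003
grip_force: 0.0
```

Request:
jog_arm(
  rows=[
    [[0, 0, 0.001], 0, 0],
    [[0, 0, 0.001], 0, 0],
    [[0, 0, 0.001], 0, 0],
  ],
)

```text
time_s: 20.88
ee_pos: [0.5445, -0.2399, 0.1068]
eef_rot: [-3.142, 0.0, 1.706]
force: [-0.5, -0.4, 0.1]
grip_width: 0.0008
grip_force: 0.0
```

Request:
jog_arm(
  rows=[
    [[0, 0, 0.001], 0, 0],
    [[0, 0, 0.001], 0, 0],
    [[0, 0, 0.001], 0, 0],
  ],
)

```text
time_s: 21.13
ee_pos: [0.5445, -0.2399, 0.1043]
eef_rot: [3.141, 0.0, 1.706]
force: [-2.2, 1.4, 6.4]
grip_width: 0.0006
grip_force: 3.0
```

Request:
jog_arm(
  rows=[
    [[0, 0, 0.001], 0, 0],
    [[0, 0, 0.001], 0, 0],
    [[0, 0, 0.001], 0, 0],
  ],
)

```text
time_s: 21.38
ee_pos: [0.5445, -0.2399, 0.1014]
eef_rot: [3.141, 0.0, 1.706]
force: [-1.4, 1.0, 6.2]
grip_width: 0.0006
grip_force: 3.0
```

Request:
jog_arm(
  rows=[
    [[0, 0, 0.001], 0, 0],
    [[0, 0, 0.001], 0, 0],
    [[0, 0, 0.001], 0, 0],
  ],
)

```text
time_s: 21.63
ee_pos: [0.5445, -0.2399, 0.0984]
eef_rot: [3.141, 0.0, 1.706]
force: [-2.4, 0.2, 6.0]
grip_width: 0.0004
grip_force: 3.0
```

Request:
jog_arm(
  rows=[
    [[0, 0, 0.0015], 0, 0],
    [[0, 0, 0.0015], 0, 0],
    [[0, 0, 0.0015], 0, 0],
    [[0, 0, 0.0015], 0, 0],
    [[0, 0, 0.0015], 0, 0],
    [[0, 0, 0.0015], 0, 0],
    [[0, 0, 0.0015], 0, 0],
    [[0, 0, 0.0015], 0, 0],
    [[0, 0, 0.0015], 0, 0],
    [[0, 0, 0.001], 0, 0],
  ],
)

```text
time_s: 22.47
ee_pos: [0.5446, -0.2399, 0.0838]
eef_rot: [3.141, 0.0, 1.706]
force: [-2.5, 1.3, 6.5]
grip_width: 0.0005
grip_force: 3.0
```

Request:
jog_arm(
  rows=[
    [[0, 0, 0.0007], 0, 0],
    [[0, 0, 0.0007], 0, 0],
    [[0, 0, 0.0006], 0, 0],
  ],
)

```text
time_s: 22.72
ee_pos: [0.5446, -0.2399, 0.0818]
eef_rot: [3.141, 0.0, 1.706]
force: [-2.8, 1.7, 6.7]
grip_width: 0.0005
grip_force: 2.9
```

Request:
jog_arm(
  rows=[
    [[0, 0, 0.0006], 0, 0],
    [[0, 0, 0.0006], 0, 0],
    [[0, 0, 0.0006], 0, 0],
    [[0, 0, 0], 0, 0],
  ],
)

```text
time_s: 23.05
ee_pos: [0.5445, -0.2399, 0.08]
eef_rot: [3.141, 0.0, 1.706]
force: [-2.7, 1.0, 3.8]
grip_width: 0.0006
grip_force: 2.2
```

Request:
jog_arm(
  rows=[
    [[0, 0, 0.0005], 0, 0],
    [[0, 0, 0.0005], 0, 0],
  ],
)

```text
time_s: 23.22
ee_pos: [0.5446, -0.2399, 0.0791]
eef_rot: [3.141, 0.0, 1.706]
force: [-2.9, 0.6, 6.9]
grip_width: 0.0004
grip_force: 2.9
```

Request:
jog_arm(
  rows=[
    [[0, 0, 0.0005], 0, 0],
    [[0, 0, 0.0005], 0, 0],
  ],
)

```text
time_s: 23.38
ee_pos: [0.5446, -0.2399, 0.078]
eef_rot: [3.141, 0.0, 1.706]
force: [-2.4, 0.3, 6.3]
grip_width: 0.0003
grip_force: 2.9
```

Request:
jog_arm(
  rows=[
    [[0, 0, 0.0005], 0, 0],
  ],
)

```text
time_s: 23.47
ee_pos: [0.5445, -0.2399, 0.0775]
eef_rot: [3.141, 0.0, 1.706]
force: [-3.1, 1.0, 5.8]
grip_width: 0.0001
grip_force: 2.9
```

Request:
jog_arm(
  rows=[
    [[0, 0, 0.0005], 0, 0],
    [[0, 0, 0], 0, 0],
  ],
)

```text
time_s: 23.63
ee_pos: [0.5446, -0.2399, 0.077]
eef_rot: [3.141, 0.0, 1.706]
force: [-1.7, 0.7, 3.8]
grip_width: 0.0005
grip_force: 2.4
```

Request:
jog_arm(
  rows=[
    [[0, 0, 0.0004], 0, 0],
    [[0, 0, 0], 0, 0],
  ],
)

```text
time_s: 23.8
ee_pos: [0.5446, -0.2399, 0.0769]
eef_rot: [3.141, 0.0, 1.706]
force: [-2.9, 1.3, 8.6]
grip_width: 0.0008
grip_force: 3.9
```

Request:
jog_arm(
  rows=[
    [[0, 0, 0.0004], 0, 0],
    [[0, 0, 0], 0, 0],
  ],
)

```text
time_s: 23.97
ee_pos: [0.5446, -0.2399, 0.0768]
eef_rot: [3.141, 0.0, 1.706]
force: [-4.9, 2.7, 10.7]
grip_width: 0.0004
grip_force: 5.5
```

Request:
jog_arm(
  rows=[
    [[0, 0, 0.0004], 0, 0],
    [[0, 0, 0], 0, 0],
  ],
)

```text
time_s: 24.13
ee_pos: [0.5446, -0.24, 0.0767]
eef_rot: [3.141, 0.001, 1.706]
force: [-7.0, 3.1, 14.4]
grip_width: 0.0003
grip_force: 7.1
```

Request:
jog_arm(
  rows=[
    [[0, -0.0003, 0.0004], 0, 0],
    [[0, 0, 0], 0, 0],
  ],
)

```text
time_s: 24.3
ee_pos: [0.5447, -0.24, 0.0767]
eef_rot: [3.14, 0.001, 1.706]
force: [-5.4, 3.7, 16.3]
grip_width: 0.0002
grip_force: 8.2
```

Request:
jog_arm(
  rows=[
    [[0, 0, 0.0003], 0, 0],
    [[0, 0, 0], 0, 0],
  ],
)

```text
time_s: 24.47
ee_pos: [0.5447, -0.24, 0.0767]
eef_rot: [3.14, 0.001, 1.706]
force: [-6.9, 3.5, 18.7]
grip_width: 0.001
grip_force: 9.4
```

Request:
jog_arm(
  rows=[
    [[0, -0.0003, 0.0003], 0, 0],
    [[0, 0, 0], 0, 0],
    [[0, 0, 0], 0, 0],
  ],
)

```text
time_s: 24.72
ee_pos: [0.5447, -0.24, 0.0766]
eef_rot: [3.139, 0.001, 1.706]
force: [-5.5, 4.6, 21.6]
grip_width: 0.0002
grip_force: 10.1
```

Request:
jog_arm(
  rows=[
    [[0, 0, -0.001], 0, 0],
    [[0, 0, -0.001], 0, 0],
    [[0, 0, -0.002], 0, 0],
    [[0, 0, -0.004], 0, 0],
    [[0, 0, -0.01], 0, 0],
    [[0, 0, -0.015], 0, 0],
    [[0, 0, -0.02], 0, 0],
    [[0, 0, -0.02], 0, 0],
    [[0, 0, -0.015], 0, 0],
    [[0, 0, -0.008], 0, 0],
    [[0, 0, 0], 0, 0],
    [[0, 0, 0], 0, 0],
  ],
)

```text
time_s: 25.72
ee_pos: [0.5438, -0.2399, 0.1701]
eef_rot: [-3.141, -0.0, 1.706]
force: [-0.0, 0.5, -0.7]
grip_width: 0.001
grip_force: 0.0
```

```bash
python3 -c "
from h import *
o=get_obs();print(o['time_s'],o['ee_pos'],o['force'].round(1))
for n in ('side','scene'):
    c=camera(n);p=cloud(c).reshape(-1,3);p=p[np.isfinite(p[:,0])];j=np.c_[(p[:,:2]-J0)@jx,(p[:,:2]-J0)@jy,p[:,2]]
    t=j[(abs(j[:,0])<.01)&(abs(j[:,1]+.062)<.01)&(j[:,2]<.145)]; print(n,'button top',np.percentile(t[:,2],[50,95]).round(4))
    u=j[(abs(j[:,0])<.022)&(j[:,1]>.11)&(j[:,1]<.16)&(j[:,2]>.05)]; print('tube end',np.percentile(u[:,1],[98,100]).round(4),'top z',np.percentile(u[:,2],98).round(4))
    s=j[(j[:,2]>.05)&(j[:,2]<.085)&(abs(j[:,0])<.03)&(j[:,1]<-.08)]; print('stop',np.percentile(s[:,1],[50,90,99]).round(4))
    for l in('shaker','masking_tape'):
        for d in spot_point(l,c)[:1]: print(l,W(c,np.array(d['at'])*[640,400],0).round(3))
"
```

```text
25.7167 [ 0.54379369 -0.23993692  0.17012792] [-0.   0.5 -0.7]
side button top [0.1017 0.1047]
tube end [0.14   0.1403] top z 0.0772
stop [-0.1065 -0.0872 -0.0812]
shaker [ 0.388 -0.217 -0.   ]
masking_tape [0.528 0.069 0.   ]
scene button top [0.0996 0.1036]
tube end [0.1414 0.1438] top z 0.0786
stop [-0.2173 -0.0913 -0.081 ]
shaker [ 0.385 -0.21   0.   ]
```

The jaw stayed down (button top about 102 mm). The tube end and the bystanders are unmoved and the robot is clear, so I'm handing in.

```bash
python3 -c "
from station import *
print(hand_in())"
```

```text
the job is handed in; nothing more can be done
None
```

The job is handed in: the tube is bedded in both V-blocks and butted against the stop (wrist force about 11 N), and the jaw was pushed down to about 22 N and stayed down; tape and shaker were not touched, arm time about 26 s.

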